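Dial open the wheel-key box and lift its lid

TASK

Open the steel key box on the bench: set its left dial to 3 and its right dial to 6 so that the spring catch lets go, then lift the lid by its handle well past half-way to upright, so that it stands open by itself. The right dial is worn and frees somewhere within half a number of the 6: feel for it with a light hand and stop as soon as it is held, without wrenching the dials or forcing the catch or the lid. Leave the can, the socket and the tray beside the box where they stand.

Things in the scene. Friction and masses are not known exactly. Their poses are not given: they have to be found in the camera images.
- keybox: blue steel key box fixed to the bench, 240 (x) x 260 (y) x 95 mm high. Origin: centre of its underside; z up, -x side faces the robot, +y is its left. The front 90 mm of the top (x -120 to -30) is a fixed deck at z = 95 mm with the lock: dials at x = -78, y = +72 (left) and -72 (right) mm, the catch at y = 0. Behind it the lid covers the rest at the same height.
- dial_left (a joint): left dial (box +y side), rad, positive counter-clockwise seen from above, no end stops. Number under the red mark = value / 0.6283 (modulo 10); figure 3 is under it at 1.885 rad. Starts at 0 to 1.3. No clicks; stays where it is left; 0.05 Nm of friction, a little more with the rubbing lock. Right within 0.12 rad of the 3. Set it first.
- dial_right (a joint): right dial (-y side), same mark and sense; figure 6 is under the mark at 3.770 rad; starts at 4.4 to 5.65. Its lock wheel has slipped by an unknown angle: it frees at some angle between 3.44 and 4.10 rad, in a gate 0.06 rad wide. Left dial set, turn it slowly (0.1 rad/s) through that span: at the gate the catch springs, and within 0.1 rad more the dial stops dead, felt as a torque rise; 0.22 Nm against it forces the lock.
- dial_left_grip (a point): on the left dial's axis, 20 mm above the deck, in a round fluted steel grip 34 mm across that rises from 5 to 31 mm above the deck, on a black disc 64 mm across with white figures 0 to 9 (disc top 15 mm below this point). Gripped from above at any yaw. The red mark lies on the deck at the dial's far side (box +x).
- dial_right_grip (a point): the same point of the right dial, which looks the same.
- lid (a joint): lid, rad: 0 shut, grows as its front edge rises, 1.57 upright, 1.75 the stop. 146 x 256 x 4 mm, 0.45 kg, hinged along the far top edge of the box; a stiff hinge (0.5 Nm friction) lets it stay at any angle, so that it takes about 7 N at the handle to raise.
- lid_handle (a point): middle of the lid's handle, a round steel bar 10 mm thick and 90 mm long along the box's y, 34 mm above the lid and 125 mm in front of the hinge line; the feet stand at its two ends, clear space under it 29 mm.
- lid_hinge (a point): middle of the hinge line (along the box's y), at box x = 118 mm, z = 95 mm.
- spray_can: bystander: red and white spray can, 66 mm across, 172 mm tall, beside the box's left. Origin: centre of its underside, z up.
- wheel_socket: bystander: dark steel wheel-nut socket standing on end, 36 mm across, 80 mm tall, beside the box's right. Origin: centre of its underside, z up.
- weight_tray: bystander: grey tray of wheel weights, 110 x 90 x 35 mm, beside the box's right. Origin: centre of its underside, z up.
- catch: spring catch in the middle of the deck: steel tongue 36 mm wide, 4 mm thick, with a red tab 12 mm above the deck at box x = -52 mm, y = 0. Locked, its origin is at the box's and the tongue lies 6 mm over the lid's front edge. Its spring (2 to 3 N) drives it 9 mm towards box -x, off the lid, when both dials are right; it then holds both dials. It need not be touched; it must never bear 12 N.

How it is judged (in metres and radians):
On the way, in this order (a step that is already met when the one before it is completed fails the run):
1. both dials are right and the catch has sprung back off the lid (more than 7 mm) (x of catch in the frame of keybox below -0.007 m), for 0.2 s.
2. the lid is raised past 0.8 rad (value of joint lid above 0.8 rad), for 0.2 s.
At the end, for the whole second after the job is handed in: The catch is sprung back by more than 7 mm and the lid stands still by itself at more than 0.8 rad (46 degrees, half-way to upright) (x of catch in the frame of keybox below -0.007 m and value of joint lid above 0.8 rad and velocity of joint lid between -0.05 and 0.05 rad/s); the robot touches nothing.
It fails at once if the lock is forced: more than 12 N on the catch, from a dial wrenched against its stop, a lid pulled against the tongue, or a hand on it (contact force between catch and anything else above 12 N).
It fails at once if the spray can is moved by more than 20 mm or tipped (distance of spray_can from where it was at the start of the episode above 0.02 m or angle between spray_can's own z axis and vertical above 0.3 rad).
It fails at once if the wheel socket is moved by more than 20 mm or tipped (distance of wheel_socket from where it was at the start of the episode above 0.02 m or angle between wheel_socket's own z axis and vertical above 0.3 rad).
It fails at once if the tray of weights is moved by more than 20 mm or tipped (distance of weight_tray from where it was at the start of the episode above 0.02 m or angle between weight_tray's own z axis and vertical above 0.3 rad).
It also fails if it takes over 72 s, if anything falls off the work surface, if the arm or the gripper's body presses on something with over 40 N, if the wrist force passes 120 N, or if a joint passes its speed limit or range.

ROBOT

A 6-joint arm with a two-finger parallel gripper is mounted at the origin on the work surface. World frame = base frame: x ahead of the robot, y to its left, z up, the work surface at z = 0. Lengths are in mm, angles in rad, forces in N, time in s.
With the tool pointing down it reaches from about 350 to 875 mm from the base axis. Payload 4.2 kg.
Tool frame: the origin (TCP) lies at the very end of the fingers, on their centre line; the grasp point (between the pads) lies 19 mm behind it; z points along the fingers, y is the direction in which the jaws open and shut (so a half turn about z gives the same grasp; the last joint's range is limited). The gripper opens to 85 mm and grips with 20 to 120 N. Pads are 22 mm wide; open, the fingers measure 114 mm over their backs; the gripper's body (76 mm by 85 mm) begins 54 mm behind the grasp point. The pads swing forward as they close: fully open they stand 13 mm farther back than shut.
Start: joints at [-0.999, 0.385, 0.008, 0, -1.194, -0.259], TCP at [192.343, -594.646, 231.312] pointing down, gripper open.
Joint ranges: [-3.14, 3.14], [-1.21, 2.06], [-1.07, 1.41], [-3.16, 2.05], [-2.99, -0.16], [-3.1, 3.1]. Speed limits (rad/s): [2.79, 2.79, 3.14, 3.14, 3.14, 3.14].

INTERFACE

Orientations are given as a unit quaternion [x, y, z, w].
In Python, from bench import telemetry, eyes, arm gives the robot as it stands. The module is installed in compiled form; this text tells all that it offers.
- The arm moves only by the tool move_arm, never from a script. Its argument "deltas" is text: rows parted by semicolons, each of 6 numbers parted by spaces: the shift along the tool's x, y, z in cm, then the turn, a rotation vector about the tool's x, y, z in rad. A call has 1 to 12 rows; each row shifts and turns the commanded pose from where the row before left it, along the tool's axes as they then stand; what a row does not reach is not made up. A row lasts 1/8 s, in which the tool goes at most 62.5 mm and 10.7 degrees, less where a joint would pass 70% of its speed; a pose out of reach is approached as far as the arm can. A call is refused whole if a number of a shift passes 6.25 or a number of a turn 0.188, either way. A call with a gripper value outside its range is refused whole. "grip" is the finger opening in cm, from 0 to 8.54, set as the call begins (left out, the last holds). The fingers move at their own pace and stop on an object; the grip force is fixed at half the most. Time passes only in rows, so rows that do not move let the fingers close. It gives the time, the measured TCP pose, the force and the opening at its end, in the units of the state.
- telemetry.read_state(): the state, without advancing time (a new reading comes with each control period).
- eyes.get_image(name): name is "scene" or "top" or "wrist"; returns a dict with "pixels" (384x512x3 uint8, blue, green, red), "range_z" (384x512 float32, mm along the optical axis (not along the pixel's ray), 0 where there is no reading), "fx", "fy", "cx", "cy" (pixels), "dist_coeffs" ([k1, k2, p1, p2, k3] as OpenCV has them; the pictures are not rectified), "origin" and "orientation" of the camera in the world; the wrist camera has in their place "tool_from_camera" (4x4, takes a point from camera to tool coordinates, whose origin is the TCP and whose axes are the flange's). Camera axes: x right, y up, looking along -z (the intrinsics and any distortion apply to the point x, -y, -z); pixel columns grow to the right and rows downward; lengths in mm; the calibration is good to about 2 mm. A picture is of the moment at which its call begins: read the wrist's pose just before it.
- arm.job_done(): hands the job in, once; it reports no verdict.
Trained networks look in a picture, given as the dict that the camera call returned (one of the last four; its "shot" number tells which), for a name from the list of things; names that differ only in an ending like _2 or _b are one class to them, and where a whole thing is asked for, a point or a joint stands for the part that bears it (a point fixed in the world has none). Each returns a list of dicts, best first, with "p" (0 to 1); they miss things now and then, are a little off and sometimes report something else, mostly with a low value. They report only what shows in the picture. A call takes as long as a camera call.
- eyes.boxes_of(picture, name): "point" ([x, y, z] in mm, in world coordinates, good to about 4 mm: the middle of the surface that is visible of it).
The state is a dict: "clock": time; "joints": joint angles; "joint_vel": joint speeds; "joint_efforts": joint torques, N m; "position": TCP position; "ee_rot": TCP orientation; "contact_force": force on the tool from outside, world axes, zero at the start; "wrist_torque": the same for the moment, N m; "gripper_width": finger opening in mm.
Only numpy, scipy, OpenCV 4.12 (cv2) and the standard library are available. Lean on these libraries where they do the work, as an engineer would, in place of code of your own. Each camera call takes 0.05 s, during which the arm holds its last target.

## Working session

There is one attempt and no reset: what is moved stays moved. The work goes in short steps, Python scripts to look and compute and a tool call to move; the robot and the scene stay as the last step left them, time stands still between calls to the robot, and variables do not carry over. Pictures are saved under pics/ and viewed, and the job is handed in when it is done.

Besides the shell and the picture viewer there is one more tool, called after "Emit:" as name(argument=value, ...) on one line, values as JSON. move_arm: Moves the arm, as the interface text tells. Its arguments: {"type":"object","properties":{"deltas":{"type":"string"},"grip":{"type":"number"}},"required":["deltas"]}

```bash
mkdir -p pics; ls
cat > h.py <<'E'
import numpy as np, cv2
from scipy.spatial.transform import Rotation as R
from bench import telemetry, eyes, arm
def cam_pose(im, st=None):
    if 'tool_from_camera' in im:
        T=np.array(im['tool_from_camera']); W=np.eye(4)
        W[:3,:3]=R.from_quat(st['ee_rot']).as_matrix(); W[:3,3]=st['position']
        return W@T
    T=np.eye(4); T[:3,:3]=R.from_quat(im['orientation']).as_matrix(); T[:3,3]=im['origin']; return T
def K(im): return np.array([[im['fx'],0,im['cx']],[0,im['fy'],im['cy']],[0,0,1.]])
def cloud(im,st=None):
    z=np.array(im['range_z']); h,w=z.shape
    u,v=np.meshgrid(np.arange(w),np.arange(h))
    p=cv2.undistortPoints(np.stack([u,v],-1).reshape(-1,1,2).astype(np.float64),K(im),np.array(im['dist_coeffs'],float)).reshape(h,w,2)
    P=np.stack([p[...,0]*z,-p[...,1]*z,-z],-1)
    T=cam_pose(im,st); return P@T[:3,:3].T+T[:3,3], z>0
def ray(im,u,v,zplane,st=None):
    p=cv2.undistortPoints(np.array([[[u,v]]],float),K(im),np.array(im['dist_coeffs'],float))[0,0]
    T=cam_pose(im,st); d=T[:3,:3]@np.array([p[0],-p[1],-1]); o=T[:3,3]
    return o+d*(zplane-o[2])/d[2]
def proj(im,P,st=None):
    T=np.linalg.inv(cam_pose(im,st)); q=np.atleast_2d(P)@T[:3,:3].T+T[:3,3]
    q=q*[1,-1,-1]
    return cv2.projectPoints(q.reshape(-1,1,3),np.zeros(3),np.zeros(3),K(im),np.array(im['dist_coeffs'],float))[0].reshape(-1,2)
E
python3 - <<'E'
from h import *
st=telemetry.read_state(); print(st)
for n in ['scene','top']:
    im=eyes.get_image(n); cv2.imwrite(f'pics/{n}0.png',im['pixels']); print(n,im['origin'],im['fx'],im['dist_coeffs'],np.isfinite(im['range_z']).mean(),(im['range_z']>0).mean())
    for k in ['keybox','dial_left_grip','dial_right_grip','lid_handle','lid_hinge','spray_can','wheel_socket','weight_tray','catch']:
        try: print(k,[(np.round(d['point']),round(d['p'],2)) for d in eyes.boxes_of(im,k)][:3])
        except Exception as e: print(k,e)
E
```

```text
pics
{'clock': 0.0, 'joints': array([-9.99396383e-01,  3.85564807e-01,  6.61804413e-03, -4.87781758e-04,
       -1.19400149e+00, -2.58609403e-01]), 'joint_vel': array([ 2.67657577e-03, -3.07573831e-04, -3.29121878e-05, -1.07612161e-03,
        1.18095755e-04,  1.45077171e-03]), 'joint_efforts': array([ 1.89903735e-04, -3.92284870e+01,  1.88398558e+01,  4.18595955e+00,
       -4.66084457e-03,  1.41121478e-05]), 'position': array([ 192.16134844, -594.10952997,  230.21522454]), 'ee_rot': array([-1.55669514e-01,  9.87808581e-01,  1.07602661e-03, -2.26379077e-04]), 'contact_force': array([ 0.04863199,  0.41324853, -0.30574252]), 'wrist_torque': array([-0.01840382,  0.0017687 ,  0.05977814]), 'gripper_width': 85.36862233756324}
scene [984.09440647 358.47444282 944.27233881] 482.85657990244124 [-0.06930921  0.          0.          0.          0.        ] 1.0 0.9960683186848959
keybox [(array([600., -33.,  96.]), 0.93), (array([626., -43.,  93.]), 0.49), (array([ 513., -128.,   99.]), 0.29)]
dial_left_grip [(array([503.,  14.,  97.]), 0.64)]
dial_right_grip [(array([ 512., -129.,  103.]), 0.
[... 315 characters left out ...]
.]), 0.7)]
top [ 497.87258773   48.78816232 1139.58094054] 437.54394080139366 [0.02071057 0.         0.         0.         0.        ] 1.0 0.9957682291666666
keybox [(array([572., -55.,  91.]), 0.84), (array([ 509., -130.,  102.]), 0.24)]
dial_left_grip [(array([ 490., -261.,   84.]), 0.63), (array([496.,  15.,  98.]), 0.62)]
dial_right_grip [(array([ 511., -132.,  103.]), 0.69)]
lid_handle [(array([624., -50.,  98.]), 0.94)]
lid_hinge [(array([620., -50.,  96.]), 0.68)]
spray_can [(array([633., 171., 167.]), 0.84)]
wheel_socket [(array([ 492., -260.,   86.]), 0.54)]
weight_tray [(array([ 646., -286.,   10.]), 0.7), (array([634., 170., 166.]), 0.15)]
catch [(array([534., -59., 100.]), 0.66)]
```

View pics/scene0.png

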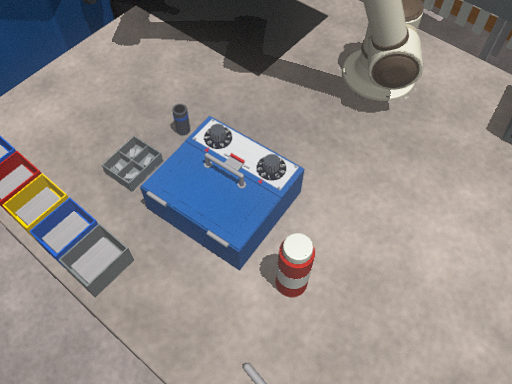

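View pics/top0.png

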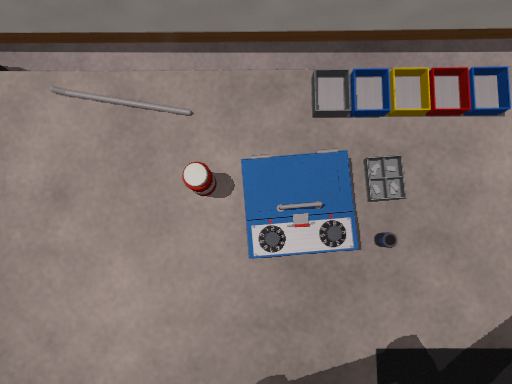

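The pictures show the blue box in the middle (scene about 225,190; top 300,205). The dials are at top (272,239) and (333,233), the catch at (301,220) and the handle at (300,206). The can is on the left, and the tray and socket are on the right. Next I'll fit the box pose from the depth data.

Run:
```python
from h import *
for n in ['top','scene']:
    im=eyes.get_image(n); P,ok=cloud(im)
    m=ok&(P[...,2]>86)&(P[...,2]<104)&(P[...,0]>420)&(P[...,0]<780)&(P[...,1]>-215)&(P[...,1]<110)
    q=P[m]; r=cv2.minAreaRect(q[:,:2].astype(np.float32)); print(n,r,np.median(q[:,2]))
    hh=ok&(P[...,2]>108)&(P[...,0]>420)&(P[...,0]<780)&(P[...,1]>-215)&(P[...,1]<90)
    a=P[hh]; 
    for nm,s in [('L',a[(a[:,0]<545)&(a[:,1]>-40)]),('R',a[(a[:,0]<545)&(a[:,1]<-80)]),('H',a[a[:,0]>550])]:
        print(nm,len(s),s.mean(0).round(1) if len(s) else '',s[:,2].max() if len(s) else '', cv2.minAreaRect(s[:,:2].astype(np.float32)) if len(s)>2 else '')
    for lo,hi,nm in [((400,-330),(560,-220),'sock'),((560,-350),(760,-220),'tray'),((560,110),(760,260),'can')]:
        s=P[ok&(P[...,2]>20)&(P[...,0]>lo[0])&(P[...,0]<hi[0])&(P[...,1]>lo[1])&(P[...,1]<hi[1])]; print(nm,s.min(0).round(),s.max(0).round())
st=telemetry.read_state(); im=eyes.get_image('wrist'); print(np.round(im['tool_from_camera'],3),im['fx'])
```

```text
top ((582.0740356445312, -56.21238708496094), (245.76034545898438, 260.10284423828125), 4.459592819213867) 97.34571155612161
L 172 [496.    9.8 127.5] 132.3720363587163 ((496.7474365234375, 9.057599067687988), (32.44394302368164, 32.03645324707031), 89.04811096191406)
R 191 [ 507.1 -132.5  126.9] 133.99918334256017 ((507.3551025390625, -133.36929321289062), (32.36146545410156, 33.65126037597656), 0.1496826410293579)
H 184 [571.6 -55.9 134.3] 140.57714980515664 ((563.4778442382812, -56.577308654785156), (27.001853942871094, 97.16446685791016), 4.3560967445373535)
sock [ 475. -293.   20.] [ 509. -255.   88.]
tray [ 592. -335.   20.] [ 705. -236.   43.]
can [607. 149.  21.] [671. 214. 179.]
scene ((582.1474609375, -56.415557861328125), (248.30332946777344, 261.6230773925781), 4.264189720153809) 96.03940054127906
L 244 [500.4  11.7 123.4] 130.65571729103112 ((497.69171142578125, 10.31589126586914), (34.00965118408203, 33.76984786987305), 88.38851928710938)
R 224 [ 511.1 -131.1  123.2] 130.69504567864396 ((508.30517578125, -134.75070190429688), (35.10371398925781, 33.52969741821289), 40.19192886352539)
H 257 [574.4 -54.1 130. ] 138.7090140729614 ((573.6605834960938, -55.836551666259766), (11.548768043518066, 99.98641204833984), 4.585206031799316)
sock [ 475. -289.   20.] [ 509. -253.   84.]
tray [ 592. -333.   20.] [ 707. -235.   40.]
can [611. 150.  20.] [675. 215. 177.]
[[ 1.00000e-03  9.57000e-01  2.89000e-01  7.37620e+01]
 [ 1.00000e+00 -1.00000e-03 -1.00000e-03 -5.50000e-02]
 [-1.00000e-03  2.89000e-01 -9.57000e-01 -1.42907e+02]
 [ 0.00000e+00  0.00000e+00  0.00000e+00  1.00000e+00]] 321.1035289679419
```

```bash
cat >> h.py <<'E'
def rel(target, st=None):
    st=st or telemetry.read_state()
    Rm=R.from_quat(st['ee_rot']).as_matrix()
    d=Rm.T@(np.array(target,float)-st['position'])/10
    th=np.arctan2(Rm[1,0],Rm[0,0])
    print('clock',round(st['clock'],2),'pos',st['position'].round(1),'theta',round(th,4),'zaxis',Rm[:,2].round(4),'-> tool cm',d.round(2),'F',st['contact_force'].round(1),'T',st['wrist_torque'].round(3),'w',round(st['gripper_width'],1))
    return d
E
python3 -c "
from h import *
rel([498,10,215])"
```

```text
clock 1.15 pos [ 192.4 -594.6  231.3] theta -2.8288 zaxis [ 0.  0. -1.] -> tool cm [-47.69  48.12   1.63] F [-0.1  0.3  0.4] T [-0.021  0.033 -0.017] w 85.6
```

Emit:
move_arm(deltas="-4 4 0 0 0 0;-4 4 0 0 0 0;-4 4 0 0 0 0;-4 4 0 0 0 0;-4 4 0 0 0 0;-4 4 0 0 0 0;-4 4 0 0 0 0;-4 4 0 0 0 0;-4 4 0 0 0 0;-4 4 0 0 0 0;-4 4 0 0 0 0;-3.7 4 0 0 0 0", grip=5.2)

```text
clock: 2.65
position: [499.2, 10.8, 231.7]
ee_rot: [-0.156, 0.988, -0.0, 0.0]
contact_force: [-0.2, 0.3, 0.4]
gripper_width: 52.1
```

Emit:
move_arm(deltas="0 0 0 0 0 -0.167;0 0 0 0 0 -0.167;0 0 0 0 0 -0.167;0 0 0 0 0 -0.167;0 0 0 0 0 -0.167;0 0 0 0 0 -0.167;0 0 0 0 0 -0.167;0 0 0 0 0 -0.167;0 0 0 0 0 0")

```text
clock: 3.78
position: [498.5, 8.8, 231.4]
ee_rot: [0.733, -0.68, 0.0, -0.0]
contact_force: [-1.0, 0.2, -0.0]
gripper_width: 52.0
```

```bash
python3 -c "
from h import *
rel([498,10,215])
st=telemetry.read_state(); im=eyes.get_image('wrist'); cv2.imwrite('pics/w1.png',im['pixels'])
print(st['joints'].round(3))
for n in ['dial_left_grip','catch']: print(n,eyes.boxes_of(im,n))
"
```

```text
clock 3.77 pos [498.5   8.8 231.4] theta -1.4948 zaxis [ 3.e-04  1.e-04 -1.e+00] -> tool cm [-0.12  0.04  1.64] F [-1.   0.2 -0. ] T [ 0.003 -0.006  0.023] w 52.0
[ 0.344  0.169 -0.294  0.    -1.108 -0.268]
dial_left_grip [{'point': [493.6, 3.4, 101.7], 'p': 0.89}]
catch [{'point': [535.0, -62.9, 99.9], 'p': 0.63}, {'point': [494.8, 8.2, 94.4], 'p': 0.42}]
```

View pics/w1.png

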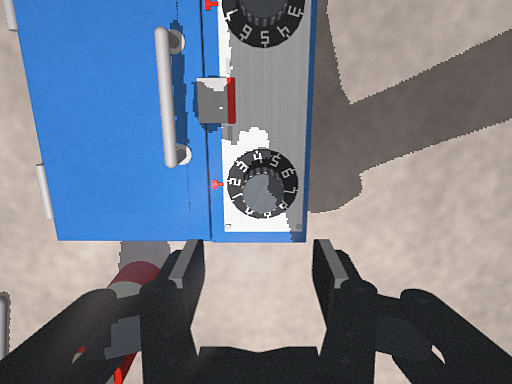

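The wrist view shows the left dial at about (262,184). The red mark is at (218,184) with the figure 2 close to it, and the right dial is partly visible at the top. I'll rectify the dial faces to measure the angles.

```bash
cat >> h.py <<'E'
def rect(im,c,z,yaw,half=45,s=6,st=None):
    # output: up = box +x, left = box +y
    n=int(2*half*s); j,i=np.meshgrid(np.arange(n),np.arange(n))
    bx=half-i/s; by=half-j/s
    X=c[0]+np.cos(yaw)*bx-np.sin(yaw)*by; Y=c[1]+np.sin(yaw)*bx+np.cos(yaw)*by
    p=proj(im,np.stack([X,Y,np.full_like(X,z)],-1).reshape(-1,3),st).reshape(n,n,2).astype(np.float32)
    return cv2.remap(im['pixels'],p[...,0],p[...,1],cv2.INTER_LINEAR)
E
python3 - <<'E'
from h import *
st=telemetry.read_state(); im=eyes.get_image('wrist')
a=rect(im,(498,10),100,0.077,st=st); b=rect(im,(509,-134),100,0.077,st=st)
for o in (a,b):
    c=(270,270)
    cv2.circle(o,c,192,(0,255,0),1); cv2.line(o,(270,30),(270,120),(0,255,0),1)
cv2.imwrite('pics/r1.png',cv2.resize(np.hstack([a,b]),(800,400)))
P,ok=cloud(im,st); 
m=ok&(P[...,2]>112)&(abs(P[...,0]-498)<30)&(abs(P[...,1]-10)<30); q=P[m]; print(len(q),cv2.minEnclosingCircle(q[q[:,2]>122][:,:2].astype(np.float32)),np.median(q[:,2]),q[:,2].max())
E
```

```text
17172 ((497.2638244628906, 3.1077046394348145), 32.1960563659668) 308.49103230004107 325.70712922709225
```

View pics/r1.png

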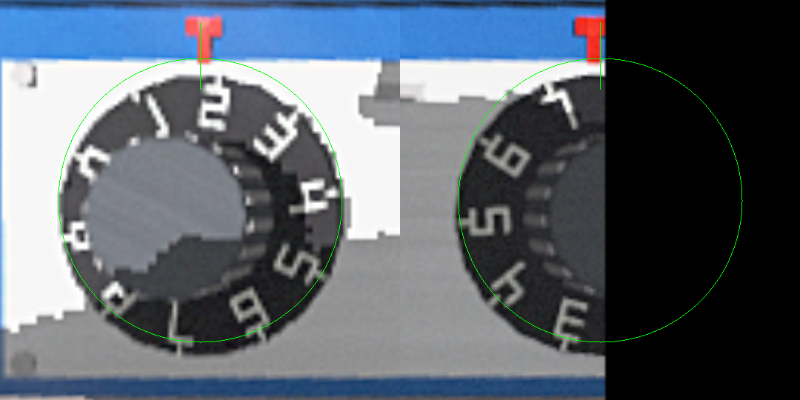

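Emit:
move_arm(deltas="-0.1 0.2 4 0 0 0;0 0 4 0 0 0;0 0 3 0 0 0;0 0 1.2 0 0 0;0 0 0.74 0 0 0;0 0 0 0 0 0", grip=5.2)

```text
clock: 4.72
position: [496.9, 9.8, 102.3]
ee_rot: [0.734, -0.679, 0.0, -0.0]
contact_force: [0.1, 1.1, 0.8]
gripper_width: 51.8
```

```bash
python3 -c "
from h import *
rel([496.3,9.6,102])
st=telemetry.read_state(); im=eyes.get_image('wrist'); cv2.imwrite('pics/w2.png',im['pixels'])
"
```

```text
clock 4.72 pos [496.9   9.8 102.3] theta -1.4929 zaxis [ 8.e-04  1.e-04 -1.e+00] -> tool cm [0.02 0.06 0.03] F [0.1 1.1 0.8] T [ 0.049  0.043 -0.032] w 51.8
```

View pics/w2.png

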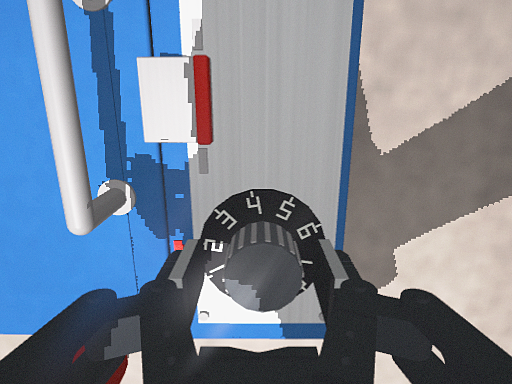

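The dial grip, at about (264,265), sits centred between the fingers, so I'll close on it.

Emit:
move_arm(deltas="0 0 0 0 0 0;0 0 0 0 0 0;0 0 0 0 0 0;0 0 0 0 0 0", grip=3)

```text
clock: 5.28
position: [495.0, 9.4, 103.0]
ee_rot: [0.734, -0.679, -0.001, 0.001]
contact_force: [-5.7, 1.1, 6.5]
gripper_width: 32.3
```

```bash
python3 -c "
from h import *
rel([496.3,9.6,102])
"
```

```text
clock 5.28 pos [495.    9.4 103. ] theta -1.493 zaxis [-2.2e-03 -5.0e-04 -1.0e+00] -> tool cm [-0.01 -0.13  0.1 ] F [-5.7  1.1  6.5] T [0.227 1.492 0.002] w 32.3
```

Emit:
move_arm(deltas="0 0.22 0 0 0 0;0 0 0 0 0 -0.1;0 0 0 0 0 -0.1;0 0 0 0 0 -0.1;0 0 0 0 0 -0.1;0 0 0 0 0 -0.1;0 0 0 0 0 -0.1;0 0 0 0 0 -0.1;0 0 0 0 0 -0.06;0 0 0 0 0 0;0 0 0 0 0 0")

```text
clock: 6.65
position: [495.2, 9.5, 103.0]
ee_rot: [0.934, -0.358, 0.001, -0.0]
contact_force: [0.2, -1.1, 6.7]
gripper_width: 32.2
```

Run:
```python
from h import *
rel([496.3,9.6,102])
st=telemetry.read_state(); im=eyes.get_image('wrist'); cv2.imwrite('pics/w3.png',im['pixels'])
a=rect(im,(495,9.6),100,0.077,st=st); b=rect(im,(506,-134),100,0.077,st=st)
t=eyes.get_image('top'); c=rect(t,(497,9.6),100,0.077); d=rect(t,(508,-134),100,0.077)
for o in (a,b,c,d): cv2.circle(o,(270,270),192,(0,255,0),1); cv2.line(o,(270,30),(270,120),(0,255,0),1)
cv2.imwrite('pics/r3.png',cv2.resize(np.hstack([a,c,d]),(798,266)))
```

```text
clock 6.65 pos [495.2   9.5 103. ] theta -0.7332 zaxis [ 2.4e-03  1.0e-04 -1.0e+00] -> tool cm [ 0.08 -0.08  0.1 ] F [ 0.2 -1.1  6.7] T [-0.413  0.144  0.044] w 32.2
```

View pics/r3.png

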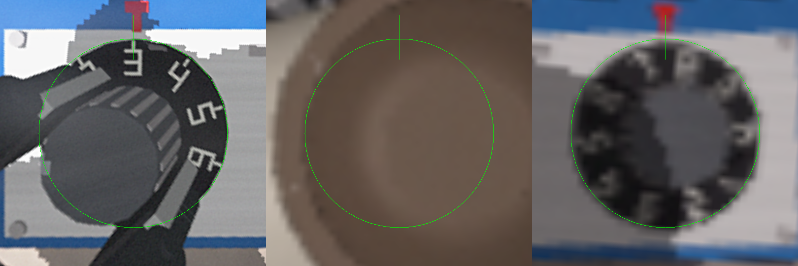

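View pics/w3.png

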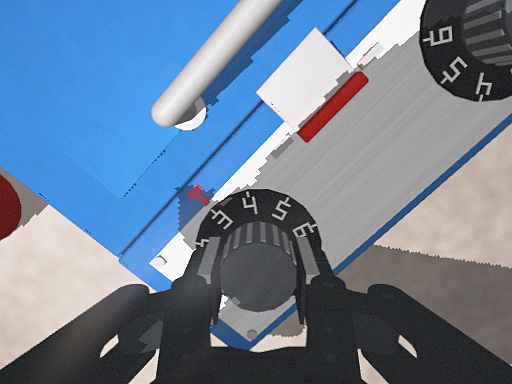

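The rectified view shows the tick of figure 3 right under the red mark (about 135,45), so the left dial is set. I'll release it and move to the right dial.

Emit:
move_arm(deltas="0 0 0 0 0 0;0 0 0 0 0 0;0 0 -0.8 0 0 0;0 0 -4 0 0 0;0 0 -5 0 0 0;3.5 3.3 0 0 0 0;3.5 3.3 0 0 0 0;3.4 3.3 0 0 0 0;0 0 0 0 0 0;0 0 0 0 0 0", grip=5.2)

```text
clock: 8.0
position: [505.2, -133.6, 200.0]
ee_rot: [0.934, -0.359, -0.0, -0.0]
contact_force: [0.2, 0.3, -0.6]
gripper_width: 51.7
```

Run:
```python
from h import *
rel([506.2,-134.1,102])
st=telemetry.read_state(); im=eyes.get_image('wrist'); cv2.imwrite('pics/w4.png',im['pixels'])
a=rect(im,(495.1,9.6),100,0.077,st=st); b=rect(im,(506.2,-134),100,0.077,st=st)
t=eyes.get_image('top'); c=rect(t,(497,9.6),100,0.077)
for o in (a,b,c): cv2.circle(o,(270,270),192,(0,255,0),1); cv2.line(o,(270,30),(270,120),(0,255,0),1)
cv2.imwrite('pics/r4.png',cv2.resize(np.hstack([b,c]),(800,400)))
```

```text
clock 8.0 pos [ 505.2 -133.6  200. ] theta -0.7334 zaxis [ 0.e+00  2.e-04 -1.e+00] -> tool cm [ 0.11 -0.03  9.8 ] F [ 0.2  0.3 -0.6] T [-0.003  0.001  0.028] w 51.7
```

View pics/r4.png

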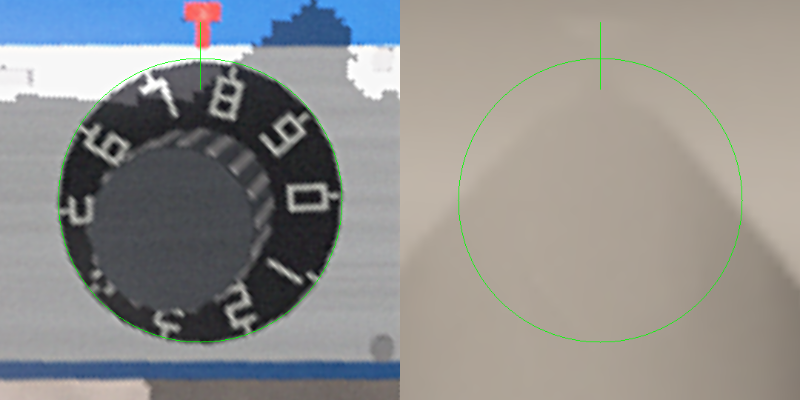

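View pics/w4.png

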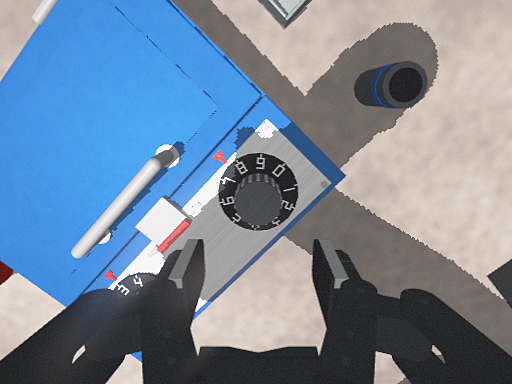

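The rectified circle matches the right dial at (506.2,-134). The figure 8 tick is about 0.25 rad clockwise of the mark, which puts the dial at about 4.78 rad. I'll descend and grip it.

Emit:
move_arm(deltas="0.1 0 4 0 0 0;0 0 4 0 0 0;0 0 1.2 0 0 0;0 0 0.6 0 0 0;0 0 0 0 0 0", grip=5.2)

```text
clock: 8.72
position: [506.9, -134.0, 102.8]
ee_rot: [0.934, -0.358, 0.001, -0.0]
contact_force: [-1.2, -0.6, 0.5]
gripper_width: 52.4
```

Emit:
move_arm(deltas="0 0 0 0 0 0;0 0 0 0 0 0;0 0 0 0 0 0;0 0 0 0 0 0", grip=3)

```text
clock: 9.22
position: [506.7, -134.5, 103.5]
ee_rot: [0.934, -0.358, 0.001, -0.0]
contact_force: [-2.9, -0.8, 5.2]
gripper_width: 32.1
```

```bash
cat > chk.py <<'E'
from h import *
import sys
tag=sys.argv[1]
rel([506.2,-134.1,102])
st=telemetry.read_state(); im=eyes.get_image('wrist'); cv2.imwrite(f'pics/{tag}.png',im['pixels'])
Rz=R.from_quat(st['ee_rot']).as_matrix()
b=rect(im,(506.2,-134),100,0.077,st=st)
c0=np.array([582-2,-56.4]); yaw=.077
c=c0+np.array([-52*np.cos(yaw),-52*np.sin(yaw)])
a=rect(im,c,107,yaw,half=30,s=9,st=st)
# red tab row position
hsv=cv2.cvtColor(a,cv2.COLOR_BGR2HSV); m=((hsv[...,0]<8)|(hsv[...,0]>172))&(hsv[...,1]>150)&(hsv[...,2]>80)
i,j=np.nonzero(m); 
print('tab px',len(i),'box dx mm',round(30-np.median(i)/9,2) if len(i) else None)
cv2.imwrite(f'pics/{tag}r.png',cv2.resize(np.hstack([b,a]),(800,400)))
E
python3 chk.py a0
```

```text
clock 9.22 pos [ 506.7 -134.5  103.5] theta -0.7322 zaxis [ 2.1e-03 -6.0e-04 -1.0e+00] -> tool cm [-0.07 -0.    0.15] F [-2.9 -0.8  5.2] T [0.008 0.561 0.053] w 32.1
tab px 206 box dx mm -4.78
```

View pics/a0r.png

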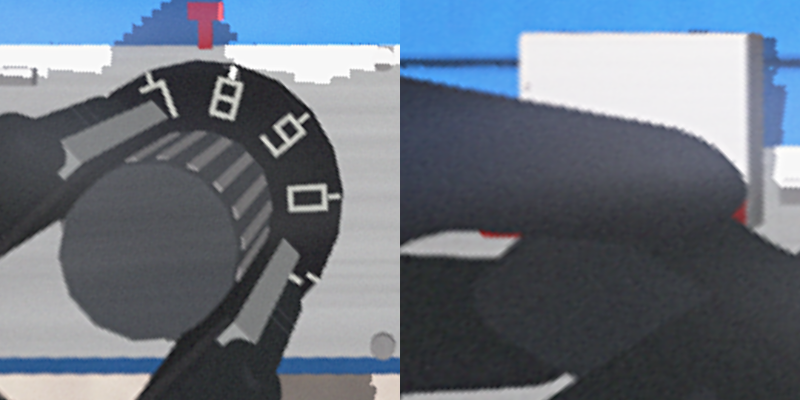

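Emit:
move_arm(deltas="0 0 0 0 0 0.1;0 0 0 0 0 0.1;0 0 0 0 0 0.1;0 0 0 0 0 0.1;0 0 0 0 0 0.1;0 0 0 0 0 0.08;0 0 0 0 0 0.02;0 0 0 0 0 0")

```text
clock: 10.28
position: [506.1, -134.9, 103.5]
ee_rot: [0.786, -0.618, 0.001, 0.0]
contact_force: [-2.9, -1.6, 7.1]
gripper_width: 32.5
```

```bash
python3 chk.py a1
python3 - <<'E'
from h import *
im=eyes.get_image('scene'); cv2.imwrite('pics/s1.png',im['pixels'])
a=cv2.imread('pics/a1r.png'); b=rect(im,(580-52,-60.4),107,.077,half=45); cv2.imwrite('pics/s1r.png',np.hstack([a,cv2.resize(b,(400,400))])[:,400-400:][:, :1200][:, ::1]) 
cv2.imwrite('pics/s1r.png',cv2.resize(np.hstack([a,cv2.resize(b,(400,400))]),(798,266)))
E
```

```text
clock 10.28 pos [ 506.1 -134.9  103.5] theta -1.3327 zaxis [ 9.e-04 -8.e-04 -1.e+00] -> tool cm [-0.07 -0.02  0.15] F [-2.9 -1.6  7.1] T [-0.318  0.811  0.021] w 32.5
tab px 0 box dx mm None
```

View pics/s1r.png

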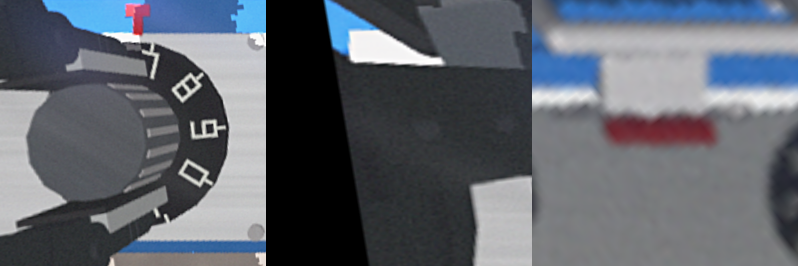

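View pics/a1.png

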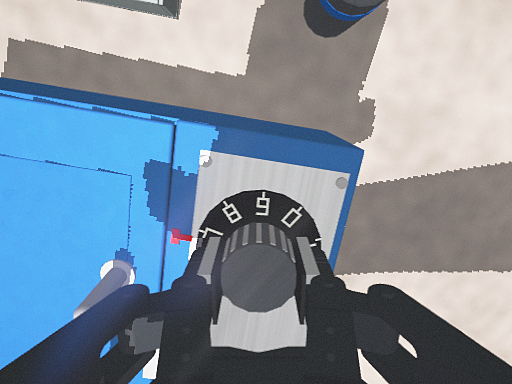

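The dial now reads about 4.16 rad. The scene camera shows the red tab clearly, so I'll use it to watch the catch. Now the slow search, a few hundredths of a radian per step.

```bash
cat > c2.py <<'E'
from h import *
st=telemetry.read_state(); im=eyes.get_image('scene'); yaw=.077
b=rect(im,(580-52,-60.4),107,yaw,half=40,s=10)
hsv=cv2.cvtColor(b,cv2.COLOR_BGR2HSV); m=((hsv[...,0]<8)|(hsv[...,0]>172))&(hsv[...,1]>120)&(hsv[...,2]>50)
n,l,s,c=cv2.connectedComponentsWithStats(m.astype(np.uint8)); k=1+np.argmax(s[1:,4])
Rm=R.from_quat(st['ee_rot']).as_matrix(); th=np.arctan2(Rm[1,0],Rm[0,0])
print('clk',round(st['clock'],2),'dial~',round(4.78+th+.7322,3),'tab dx',round(40-c[k][1]/10,2),'n',s[k,4],'Tz',round(st['wrist_torque'][2],3),'F',st['contact_force'].round(1),'eff6',round(st['joint_efforts'][5],3),'w',round(st['gripper_width'],1))
E
python3 c2.py
```

```text
clk 10.38 dial~ 4.18 tab dx 0.84 n 21208 Tz -0.034 F [-3.  -1.   7.2] eff6 0.017 w 32.1
```

Emit:
move_arm(deltas="0 0 0 0 0 0.0125;0 0 0 0 0 0.0125;0 0 0 0 0 0.0125")

```text
clock: 10.8
position: [506.1, -134.9, 103.5]
ee_rot: [0.774, -0.633, 0.001, 0.0]
contact_force: [-3.0, -0.7, 6.8]
gripper_width: 32.1
```

```bash
python3 c2.py
```

```text
clk 10.8 dial~ 4.142 tab dx 0.9 n 21286 Tz 0.069 F [-3.  -0.7  6.8] eff6 -0.031 w 32.1
```

Emit:
move_arm(deltas="0 0 0 0 0 0.0125;0 0 0 0 0 0.0125;0 0 0 0 0 0.0125")

```text
clock: 11.22
position: [506.0, -134.9, 103.5]
ee_rot: [0.762, -0.647, 0.001, 0.0]
contact_force: [-2.1, -1.8, 7.3]
gripper_width: 32.1
```

```bash
python3 c2.py
```

```text
clk 11.22 dial~ 4.105 tab dx 0.71 n 21277 Tz 0.099 F [-2.1 -1.8  7.3] eff6 -0.023 w 32.1
```

Emit:
move_arm(deltas="0 0 0 0 0 0.0125;0 0 0 0 0 0.0125;0 0 0 0 0 0.0125")

```text
clock: 11.65
position: [506.0, -134.9, 103.5]
ee_rot: [0.75, -0.661, 0.001, 0.0]
contact_force: [-3.3, -0.5, 7.4]
gripper_width: 32.3
```

```bash
python3 c2.py
```

```text
clk 11.65 dial~ 4.067 tab dx -1.67 n 21882 Tz -0.009 F [-3.3 -0.5  7.4] eff6 0.092 w 32.3
```

```bash
python3 c2.py; python3 c2.py; python3 c2.py
```

```text
clk 11.7 dial~ 4.066 tab dx -2.9 n 21413 Tz -0.075 F [-2.9 -0.8  6.7] eff6 0.026 w 32.0
clk 11.75 dial~ 4.067 tab dx -3.98 n 21327 Tz -0.077 F [-3.3 -1.6  6.5] eff6 0.047 w 32.4
clk 11.8 dial~ 4.067 tab dx -5.09 n 21747 Tz -0.063 F [-2.8 -1.8  7.3] eff6 0.069 w 32.1
```

The catch is springing back, so I'll stop turning and wait.

Emit:
move_arm(deltas="0 0 0 0 0 0;0 0 0 0 0 0;0 0 0 0 0 0;0 0 0 0 0 0")

```text
clock: 12.35
position: [506.0, -134.9, 103.5]
ee_rot: [0.75, -0.661, 0.001, 0.0]
contact_force: [-2.6, -0.5, 7.7]
gripper_width: 32.2
```

```bash
python3 c2.py;python3 c2.py
```

```text
clk 12.35 dial~ 4.067 tab dx -7.56 n 21276 Tz -0.071 F [-2.6 -0.5  7.7] eff6 0.061 w 32.2
clk 12.4 dial~ 4.067 tab dx -7.55 n 21176 Tz -0.042 F [-2.3 -1.3  6.7] eff6 0.061 w 32.2
```

The tab has moved 8.4 mm, so the catch is sprung and at rest, and the torque stays low. I'll release, lift and move over the handle.

Emit:
move_arm(deltas="0 0 0 0 0 0;0 0 0 0 0 0;0 0 -0.8 0 0 0;0 0 -4 0 0 0;0 0 -5 0 0 0;-2.3 -2.5 0 0 0 0;-2.3 -2.5 0 0 0 0;-2.3 -2.5 0 0 0 0;0 0 0 0 0 0.049;0 0 0 0 0 0;0 0 0 0 0 0", grip=5.2)

```text
clock: 13.82
position: [571.7, -56.6, 200.2]
ee_rot: [0.734, -0.679, 0.0, -0.0]
contact_force: [0.3, 0.8, -0.0]
gripper_width: 52.0
```

```bash
python3 c2.py
python3 - <<'E'
from h import *
rel([571.4,-57.2,112])
st=telemetry.read_state(); im=eyes.get_image('wrist'); cv2.imwrite('pics/w5.png',im['pixels'])
P,ok=cloud(im,st)
m=ok&(P[...,2]>124)&(P[...,2]<145)&(abs(P[...,0]-571)<30)&(abs(P[...,1]+57)<48); q=P[m]
print(len(q),cv2.minAreaRect(q[:,:2].astype(np.float32)),np.percentile(q[:,2],[50,95,99]))
print(st['joints'].round(3))
E
```

```text
clk 13.82 dial~ 4.018 tab dx -7.55 n 22069 Tz 0.004 F [ 0.3  0.8 -0. ] eff6 0.001 w 52.0
clock 13.88 pos [571.6 -56.8 200.1] theta -1.4942 zaxis [ 2.e-04 -0.e+00 -1.e+00] -> tool cm [0.04 0.03 8.81] F [-0.8 -0.2  0.3] T [-0.032  0.     0.021] w 52.0
1849 ((571.2277221679688, -56.95354080200195), (9.667818069458008, 96.6339340209961), 4.712288856506348) [133.53863813 134.91487109 135.37457967]
[ 0.183  0.323 -0.166  0.    -1.081 -0.106]
```

View pics/w5.png

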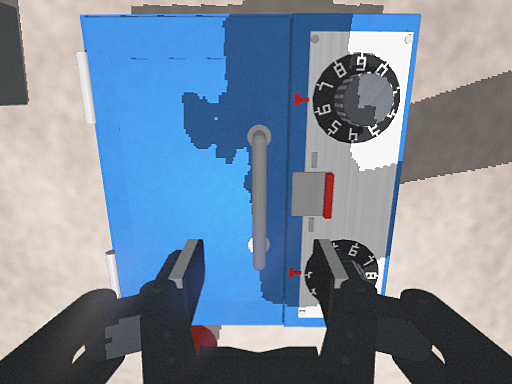

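The bar lies at (571.2,-57) with its top at z about 134. The tongue, at columns 292-333, is clear of the lid seam at about 288. I'll descend and grip.

Emit:
move_arm(deltas="0 0 4 0 0 0;0 0 3 0 0 0;0 0 1.2 0 0 0;0 0 0.6 0 0 0;0 0 0 0 0 0", grip=4)

```text
clock: 14.55
position: [572.4, -56.5, 112.5]
ee_rot: [0.734, -0.679, 0.0, -0.0]
contact_force: [-0.2, 0.3, -0.1]
gripper_width: 39.6
```

Emit:
move_arm(deltas="0 0 0 0 0 0;0 0 0 0 0 0;0 0 0 0 0 0;0 0 0 0 0 0;0 0 0 0 0 0", grip=0.6)

```text
clock: 15.18
position: [571.2, -56.5, 112.9]
ee_rot: [0.734, -0.68, -0.0, 0.0]
contact_force: [-3.6, 0.7, 6.0]
gripper_width: 7.8
```

```bash
cat > lift.py <<'E'
from h import *
import sys
phi1=float(sys.argv[1]); n=int(sys.argv[2]); f=float(sys.argv[3])  # tilt = f*phi
# plan in plane: X fwd (box x), Z up. tool y = -X, tool z=-Z at tilt 0
r=np.hypot(125,34); a0=np.arctan2(34,125); g=18
ph=np.linspace(0,phi1,n+1)
B=np.stack([-r*np.cos(a0+ph),r*np.sin(a0+ph)],-1)
al=f*ph
tz=np.stack([np.sin(al),-np.cos(al)],-1); ty=np.stack([-np.cos(al),-np.sin(al)],-1)
T=B+g*tz
for k in range(n):
    d=T[k+1]-T[k]; print(round(ph[k+1],3),'0 %.2f %.2f %.3f 0 0'%(d@ty[k]/10,d@tz[k]/10,al[k+1]-al[k]))
E
python3 -c "
from h import *
rel([571.4,-57.2,112])"; python3 c2.py; python3 lift.py 1.2 24 0.6
```

```text
clock 15.18 pos [571.2 -56.5 112.9] theta -1.4942 zaxis [-9.e-04 -2.e-04 -1.e+00] -> tool cm [ 0.07 -0.02  0.09] F [-3.6  0.7  6. ] T [0.266 1.191 0.008] w 7.8
clk 15.18 dial~ 4.018 tab dx -7.62 n 23379 Tz 0.008 F [-3.6  0.7  6. ] eff6 0.028 w 7.8
0.05 0 -0.24 -0.62 0.030 0 0
0.1 0 -0.29 -0.60 0.030 0 0
0.15 0 -0.34 -0.58 0.030 0 0
0.2 0 -0.38 -0.56 0.030 0 0
0.25 0 -0.43 -0.53 0.030 0 0
0.3 0 -0.47 -0.50 0.030 0 0
0.35 0 -0.51 -0.47 0.030 0 0
0.4 0 -0.54 -0.43 0.030 0 0
0.45 0 -0.57 -0.39 0.030 0 0
0.5 0 -0.60 -0.34 0.030 0 0
0.55 0 -0.63 -0.30 0.030 0 0
0.6 0 -0.65 -0.25 0.030 0 0
0.65 0 -0.67 -0.20 0.030 0 0
0.7 0 -0.68 -0.15 0.030 0 0
0.75 0 -0.69 -0.10 0.030 0 0
0.8 0 -0.70 -0.05 0.030 0 0
0.85 0 -0.70 -0.00 0.030 0 0
0.9 0 -0.70 0.05 0.030 0 0
0.95 0 -0.69 0.10 0.030 0 0
1.0 0 -0.68 0.15 0.030 0 0
1.05 0 -0.67 0.20 0.030 0 0
1.1 0 -0.65 0.25 0.030 0 0
1.15 0 -0.63 0.30 0.030 0 0
1.2 0 -0.60 0.34 0.030 0 0
```

Emit:
move_arm(deltas="0 -0.24 -0.62 0.03 0 0;0 -0.29 -0.6 0.03 0 0;0 -0.34 -0.58 0.03 0 0;0 -0.38 -0.56 0.03 0 0;0 -0.43 -0.53 0.03 0 0;0 -0.47 -0.5 0.03 0 0;0 0 0 0 0 0")

```text
clock: 16.1
position: [587.1, -55.3, 147.0]
ee_rot: [0.731, -0.677, 0.059, -0.064]
contact_force: [-9.2, 0.5, -3.0]
gripper_width: 7.5
```

Run:
```python
from h import *
rel([571.4,-57.2,112])
st=telemetry.read_state(); print(st['joints'].round(3)); im=eyes.get_image('scene'); cv2.imwrite('pics/s6.png',im['pixels'])
```

```text
clock 16.1 pos [587.1 -55.3 147. ] theta -1.4951 zaxis [ 0.1721  0.0132 -0.985 ] -> tool cm [0.07 2.16 3.17] F [-9.2  0.5 -3. ] T [0.248 3.315 0.129] w 7.5
[ 0.191  0.324 -0.34   0.029 -0.735 -0.135]
```

View pics/s6.png

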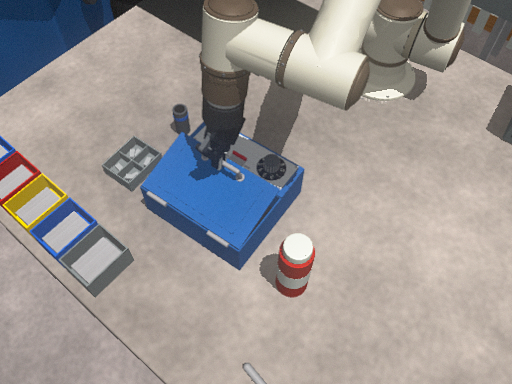

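The lid is rising, with the handle gripped at about scene (222,165). J5 moves toward its limit as the tool tilts, so I'll use less tilt from here.

```bash
cat > lift2.py <<'E'
from h import *
import sys
p0,p1,a_0,a_1=map(float,sys.argv[1:5]); n=int(sys.argv[5])
r=np.hypot(125,34); a0=np.arctan2(34,125); g=18
ph=np.linspace(p0,p1,n+1); al=np.linspace(a_0,a_1,n+1)
B=np.stack([-r*np.cos(a0+ph),r*np.sin(a0+ph)],-1)
tz=np.stack([np.sin(al),-np.cos(al)],-1); ty=np.stack([-np.cos(al),-np.sin(al)],-1)
T=B+g*tz
for k in range(n):
    d=T[k+1]-T[k]; print(round(ph[k+1],3),'0 %.2f %.2f %.3f 0 0;'%(d@ty[k]/10,d@tz[k]/10,al[k+1]-al[k]))
E
python3 lift2.py 0.3 1.2 0.18 0.36 18
```

```text
0.35 0 -0.47 -0.46 0.010 0 0;
0.4 0 -0.50 -0.44 0.010 0 0;
0.45 0 -0.52 -0.41 0.010 0 0;
0.5 0 -0.55 -0.38 0.010 0 0;
0.55 0 -0.57 -0.34 0.010 0 0;
0.6 0 -0.59 -0.31 0.010 0 0;
0.65 0 -0.60 -0.28 0.010 0 0;
0.7 0 -0.62 -0.24 0.010 0 0;
0.75 0 -0.63 -0.20 0.010 0 0;
0.8 0 -0.64 -0.17 0.010 0 0;
0.85 0 -0.65 -0.13 0.010 0 0;
0.9 0 -0.66 -0.09 0.010 0 0;
0.95 0 -0.66 -0.05 0.010 0 0;
1.0 0 -0.67 -0.01 0.010 0 0;
1.05 0 -0.67 0.03 0.010 0 0;
1.1 0 -0.66 0.06 0.010 0 0;
1.15 0 -0.66 0.10 0.010 0 0;
1.2 0 -0.65 0.14 0.010 0 0;
```

Emit:
move_arm(deltas="0 -0.47 -0.46 0.01 0 0;0 -0.5 -0.44 0.01 0 0;0 -0.52 -0.41 0.01 0 0;0 -0.55 -0.38 0.01 0 0;0 -0.57 -0.34 0.01 0 0;0 -0.59 -0.31 0.01 0 0;0 0 0 0 0 0")

```text
clock: 17.02
position: [611.3, -53.5, 177.9]
ee_rot: [0.729, -0.675, 0.078, -0.084]
contact_force: [-21.4, 3.7, 10.5]
gripper_width: 7.7
```

Run:
```python
from h import *
rel([571.4,-57.2,112])
st=telemetry.read_state(); print(st['joints'].round(3))
Rm=R.from_quat(st['ee_rot']).as_matrix(); B=st['position']-18*Rm[:,2]; c=np.array([np.cos(.077),np.sin(.077),0]); h=np.array([578.3,-56.7,0])+118*c
d=B-h; print('lid est', np.arctan2(B[2]-95,-(d@c))-.266, 'r',np.hypot(B[2]-95,d@c))
```

```text
clock 17.02 pos [611.3 -53.5 177.9] theta -1.495 zaxis [ 0.2262  0.0168 -0.9739] -> tool cm [0.06 5.4  5.51] F [-21.4   3.7  10.5] T [0.944 5.91  0.281] w 7.7
[ 0.189  0.307 -0.288  0.038 -0.749 -0.138]
lid est 0.5802224151594093 r 134.16877023872556
```

The lid is at about 0.58 rad. The load is mostly radial, about 21 N outward, so I'll shift the commanded path outward a little and continue.

Emit:
move_arm(deltas="0 0.3 -0.3 0 0 0;0 -0.58 -0.3 0.01 0 0;0 -0.6 -0.27 0.01 0 0;0 -0.62 -0.24 0.01 0 0;0 0 0 0 0 0")

```text
clock: 17.65
position: [628.1, -52.2, 192.1]
ee_rot: [0.727, -0.673, 0.091, -0.098]
contact_force: [-6.4, 0.4, -1.6]
gripper_width: 7.7
```

```bash
cat > st.py <<'E'
from h import *
rel([571.4,-57.2,112])
st=telemetry.read_state(); print(st['joints'].round(3))
Rm=R.from_quat(st['ee_rot']).as_matrix(); B=st['position']-16*Rm[:,2]; c=np.array([np.cos(.077),np.sin(.077),0]); h=np.array([577.3,-56.7,0])+118*c
d=B-h; a=np.arctan2(B[2]-96,-(d@c)); f=st['contact_force']; fx=f@c
print('lid est', a-.266, 'r',np.hypot(B[2]-96,d@c),'F radial out',-fx*np.cos(a)+f[2]*np.sin(a),'F tang',fx*np.sin(a)+f[2]*np.cos(a))
E
python3 st.py
```

```text
clock 17.65 pos [628.1 -52.2 192.1] theta -1.4943 zaxis [ 0.264   0.0199 -0.9643] -> tool cm [0.06 7.61 6.22] F [-6.4  0.4 -1.6] T [0.192 2.973 0.058] w 7.7
[ 0.188  0.304 -0.262  0.044 -0.739 -0.14 ]
lid est 0.7363156962599433 r 132.35504148842443 F radial out 2.0781241260028596 F tang -6.174519987453911
```

```bash
python3 lift2.py 0.74 1.24 0.27 0.41 10
```

```text
0.79 0 -0.65 -0.17 0.014 0 0;
0.84 0 -0.66 -0.13 0.014 0 0;
0.89 0 -0.67 -0.09 0.014 0 0;
0.94 0 -0.67 -0.05 0.014 0 0;
0.99 0 -0.67 -0.01 0.014 0 0;
1.04 0 -0.67 0.03 0.014 0 0;
1.09 0 -0.67 0.07 0.014 0 0;
1.14 0 -0.66 0.11 0.014 0 0;
1.19 0 -0.65 0.15 0.014 0 0;
1.24 0 -0.64 0.19 0.014 0 0;
```

Emit:
move_arm(deltas="0 -0.65 -0.17 0.014 0 0;0 -0.66 -0.13 0.014 0 0;0 -0.67 -0.09 0.014 0 0;0 -0.67 -0.05 0.014 0 0;0 -0.67 -0.01 0.014 0 0;0 0 0 0 0 0")

```text
clock: 18.4
position: [660.4, -49.7, 209.2]
ee_rot: [0.723, -0.669, 0.117, -0.125]
contact_force: [-8.4, 0.3, 3.5]
gripper_width: 7.3
```

```bash
python3 st.py
```

```text
clock 18.4 pos [660.4 -49.7 209.2] theta -1.4934 zaxis [ 0.3366  0.0252 -0.9413] -> tool cm [ 0.05 11.68  6.13] F [-8.4  0.3  3.5] T [0.178 2.805 0.182] w 7.3
[ 0.185  0.312 -0.228  0.059 -0.689 -0.147]
lid est 1.0021105819125016 r 134.3198673368367 F radial out 5.800695216329682 F tang -6.888533310989848
```

Emit:
move_arm(deltas="0 -0.65 -0.05 0.014 0 0;0 -0.66 0 0.014 0 0;0 -0.65 0.08 0.014 0 0;0 -0.64 0.12 0.014 0 0;0 0 0 0 0 0;0 0 0 0 0 0")

```text
clock: 19.15
position: [685.1, -47.8, 215.8]
ee_rot: [0.719, -0.666, 0.135, -0.145]
contact_force: [-5.6, 0.5, -0.3]
gripper_width: 7.6
```

```bash
python3 st.py
python3 - <<'E'
from h import *
st=telemetry.read_state(); im=eyes.get_image('wrist'); im2=eyes.get_image('scene'); cv2.imwrite('pics/w7.png',np.hstack([im['pixels'],im2['pixels']])[:, :] if 0 else cv2.resize(np.hstack([im['pixels'],im2['pixels']]),(800,300)))
E
```

```text
clock 19.15 pos [685.1 -47.8 215.8] theta -1.4936 zaxis [ 0.3877  0.0293 -0.9213] -> tool cm [ 0.05 14.55  5.13] F [-5.6  0.5 -0.3] T [0.005 2.5   0.062] w 7.6
[ 0.183  0.327 -0.208  0.07  -0.639 -0.154]
lid est 1.1860767632656337 r 135.54362359142172 F radial out 0.3647034195468282 F tang -5.585241280691136
```

View pics/w7.png

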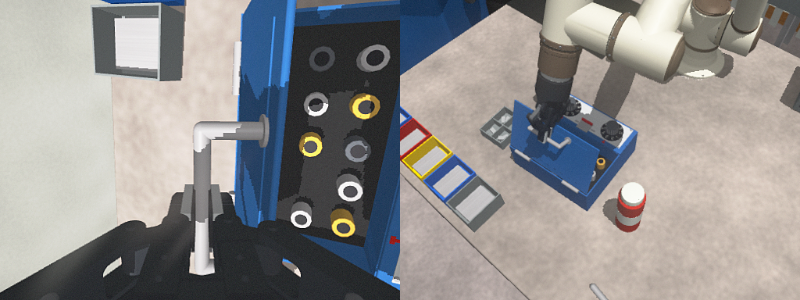

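The lid stands at about 1.19 rad with only its own friction load on the hand. I'll release with a small opening and back off along the tool axis.

Emit:
move_arm(deltas="0 0 0 0 0 0;0 0 0 0 0 0;0 0 0 0 0 0", grip=2.2)

```text
clock: 19.62
position: [685.6, -47.7, 215.0]
ee_rot: [0.719, -0.666, 0.135, -0.146]
contact_force: [-0.0, 0.2, -0.1]
gripper_width: 22.0
```

```bash
python3 st.py
python3 - <<'E'
from h import *
im=eyes.get_image('wrist'); cv2.imwrite('pics/w8.png',im['pixels'])
E
```

```text
clock 19.62 pos [685.6 -47.7 215. ] theta -1.4938 zaxis [ 0.3883  0.0298 -0.9211] -> tool cm [ 0.07 14.57  5.03] F [-0.   0.2 -0.1] T [-0.015  0.738 -0.035] w 22.0
[ 0.183  0.328 -0.209  0.07  -0.637 -0.154]
lid est 1.18915962745446 r 134.67022184400187 F radial out -0.06403536868494972 F tang -0.030057612920903642
```

View pics/w8.png

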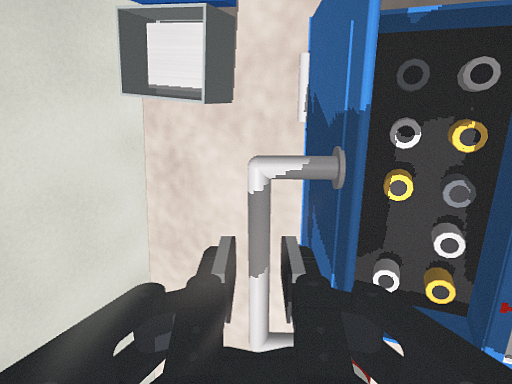

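In the wrist view the fingers stand clear on both sides of the bar (columns 235 and 285, bar about 262), with zero force. The tool axis runs parallel to the lid, so I can back straight out.

Emit:
move_arm(deltas="0 0 -1 0 0 0;0 0 -1.5 0 0 0;0 0 -3 0 0 0;0 0 -4 0 0 0;0 0 -4 0 0 0;0 0 0 0 0 0;0 0 0 0 0 0")

```text
clock: 20.55
position: [631.9, -51.8, 338.6]
ee_rot: [0.719, -0.666, 0.134, -0.145]
contact_force: [0.5, 0.4, -0.3]
gripper_width: 21.9
```

```bash
python3 st.py; python3 c2.py
python3 - <<'E'
from h import *
def lidang(im,st=None):
    P,ok=cloud(im,st); yaw=.077; c=np.array([578.3,-56.7,0]); d=P-c
    bx=d[...,0]*np.cos(yaw)+d[...,1]*np.sin(yaw); by=-d[...,0]*np.sin(yaw)+d[...,1]*np.cos(yaw); z=P[...,2]
    m=ok&(abs(by)<120)&(bx>20)&(bx<200)&(z>125)&(z<260)
    hsv=cv2.cvtColor(im['pixels'],cv2.COLOR_BGR2HSV); m&=(hsv[...,0]>95)&(hsv[...,0]<125)&(hsv[...,1]>120)
    print(m.sum()); x=bx[m]; zz=z[m]; p=np.polyfit(zz,x,1); print('lid from depth',np.arctan2(1,-p[0]),'x at z95',np.polyval(p,95))
im=eyes.get_image('scene'); cv2.imwrite('pics/s9.png',im['pixels']); lidang(im)
t=eyes.get_image('top'); cv2.imwrite('pics/t9.png',t['pixels']); lidang(t)
im=eyes.get_image('scene'); lidang(im)
E
```

```text
clock 20.55 pos [631.9 -51.8 338.6] theta -1.4944 zaxis [ 0.3855  0.03   -0.9222] -> tool cm [ 0.09 14.36 18.55] F [ 0.5  0.4 -0.3] T [-0.06   0.816 -0.014] w 21.9
[ 0.195  0.155 -0.12   0.057 -0.902 -0.145]
lid est 1.041363475405481 r 266.52717325015436 F radial out -0.3818903495450493 F tang 0.41351423750033545
clk 20.55 dial~ 4.018 tab dx -8.31 n 26716 Tz -0.014 F [ 0.5  0.4 -0.3] eff6 0.0 w 21.9
4620
lid from depth 1.188986023100028 x at z95 120.3891967576248
988
lid from depth 1.182148328574087 x at z95 121.34331195551837
4619
lid from depth 1.1883500119037522 x at z95 120.48566988552543
```

View pics/s9.png

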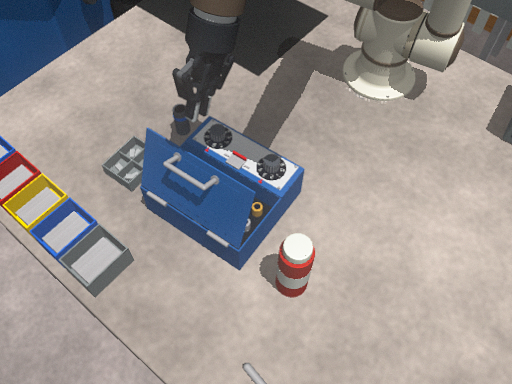

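Run:
```python
from h import *
im=eyes.get_image('scene'); P,ok=cloud(im)
for lo,hi,nm in [((400,-330),(560,-220),'sock'),((560,-350),(760,-220),'tray'),((560,110),(760,260),'can')]:
    s=P[ok&(P[...,2]>20)&(P[...,0]>lo[0])&(P[...,0]<hi[0])&(P[...,1]>lo[1])&(P[...,1]<hi[1])]; print(nm,s.min(0).round(),s.max(0).round())
```

```text
sock [ 475. -290.   20.] [ 509. -254.   85.]
tray [ 594. -334.   20.] [ 707. -234.   39.]
can [611. 150.  20.] [675. 215. 177.]
```

The scene view shows the lid standing open by itself at 1.19 rad (around 200,185) and the hand well clear of it. The catch is back and the can, socket and tray haven't moved. Handing in.

```bash
python3 -c "
from bench import arm
print(arm.job_done())"
```

```text
the job is handed in; nothing more can be done
None
```

The key box is open and the job was handed in at about 21 s on the robot's clock; no verdict is reported.

- **Left dial:** I turned it 0.76 rad to the 3. The rectified picture showed the figure 3 under the red mark.
- **Right dial:** I turned it slowly from about 4.78 rad, and the catch sprang at about 4.07 rad. I stopped there, before the dial reached its stop, with wrist torque under about 0.1 Nm.
- **Catch:** The scene picture showed the red tab moved back about 8.4 mm, a little under the nominal 9 mm but over the 7 mm needed. It was still back after the lid was opened.
- **Lid:** I raised it by the handle to about 1.19 rad and let go. Depth from the scene camera gave 1.19 rad in two pictures and the top camera gave 1.18, so it stands still by itself.
- **Hand:** It is clear of everything, with about 0.5 N or less at the wrist.
- **Can, socket and tray:** They are within about 2 mm of where they started.

Two things did not go as planned. The lift path pulled on the hinge with about 24 N for a moment at roughly 0.58 rad, and I eased it off. I also tilted the tool against the lid's swing, so the bar turned in the pads, but this did no harm that I could see.

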